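Gauge the sensor depth in a detector's sight tube

TASK

Check how deep the sensor sits in the detector's slanting sight tube: with the depth gauge still lying in its stand, turn its dial bezel until the zero mark (the one broad bar) is under the needle, then take the gauge by its handle and slide its rod into the tube, without forcing it, until the collar sits flat on the mouth. Draw it straight out again without disturbing the plunger or the bezel, so that the dial keeps its reading, and finish holding the gauge still and level in the gripper, dial face up, some 10 to 30 cm above the desk and clear of everything. Do not knock the other things on the desk about.

Things in the scene. Friction and masses are not known exactly. Their poses are not given: they have to be found in the camera images.
- stand: Bench stand of the gauge, fixed: dark base plate 176 x 60 x 8 mm, two notched aluminium uprights 34 mm wide. Origin: middle of its underside, on the desk; x runs along the lying gauge towards its tip, z up. The gauge lies loose in the notches, its axis 50 mm above the desk, and lifts straight up out of them (their sides rise to 1 mm above the axis in front, 3 mm at the tail).
- stand_seat (a point): Where the gauge's origin is while it lies in the stand: 58 mm ahead (+x) of the stand's origin, 50 mm above the desk.
- gauge: Dial depth gauge, loose, about 0.26 kg, 208 mm long. Origin: on its axis at the front face of the steel collar; x towards the tip, z out of the dial (up as it lies). Rod 10 mm thick, x = 0 to 58 mm; collar 28 mm across, x = -6 to 0; handle x = -76 to -6; dial housing 40 mm across, centre x = -96, from 10 mm below to 13 mm above the axis; square tail 14 mm, to x = -136.
- handle (a point): Middle of the gauge's black handle, on the axis at x = -41 mm, near the centre of mass: the place to grip. The handle is 16 x 16 mm square with rounded edges and 70 mm long; below it is free space down to the stand's plate (8 mm above the desk).
- plunger_tip (a point): End of the steel plunger, 5.6 mm thick, that sticks out of the rod's tip; on the axis, x = +72 mm while fully out.
- bezel (a joint): Angle (rad) of the knurled black bezel and its white dial, growing counter-clockwise seen from above; 0 = the zero mark (the one broad black bar, with a white index on the rim) lies at the needle, which points to the tip while the plunger is out. Starts 0.5 to 1.35; turns both ways against 0.03 N m of friction and stays. The dial has 40 divisions of 0.157 rad.
- bezel_top (a point): Centre of the bezel's upper rim. The bezel is 44 mm across and 12 mm high (13 to 25 mm above the gauge's axis) and turns about the vertical here; with the fingertips no more than 14 mm below this point they clear the handle and the stand at every angle.
- plunger (a joint): How far (m) the plunger has been pushed in: 0 = fully out, at most 0.014. It is held by 1.5 N of friction and stays where it is pushed, so it keeps the reading; it turns the needle, 20 mm a turn.
- mount: Tilting mount of the detector, fixed: dark foot plate 112 x 84 x 8 mm, two aluminium cheeks and black clamp knobs, up to 0.1 m high, 87 mm wide. Origin: on the desk right below the tube's mouth; x is the level direction in which the rod goes in (the foot reaches from x = +25 to +137 mm), z up.
- detector: Grey finned detector body, 54 mm thick, with a steel sight tube in front, fixed. Origin: centre of the tube's mouth, 115 mm above the desk; x points down the tube along its axis (the way in, 25 degrees below level), y is level, z square to the tube, upward. With the gauge seated, its origin and its x axis coincide with these.
- mouth (a point): The same point: centre of the tube's mouth, a flat steel flange 32 mm across, 5 mm thick, with a funnel 20 mm wide narrowing to the 13 mm bore within 8 mm. The tube is 21 mm thick and 52 mm long, then comes the detector body.
- sensor (a joint): How far (m) the sensor sits forward of its deepest place: its face is 68 mm minus this value below the mouth (0 to 0.008), so a seated gauge has its plunger pushed in by 4 mm plus this value. Stiff: it does not move under the gauge.
- parts_case: Bystander: flat teal parts case with clear lid, 90 x 131 x 29 mm, loose; origin under its middle.
- caliper: Bystander: digital calliper, 59 x 200 x 13 mm, loose; origin under its middle, its length along y.
- battery: Bystander: block battery standing upright, 18 x 27 x 49 mm, loose; origin under its middle.
- bnc_tee: Bystander: small metal tee adapter, 25 x 34 x 14 mm, loose; origin under its middle.
- spare_knob: Bystander: black spare instrument knob, 26 mm across, 18 mm high, loose; origin under its middle.

How it is judged (in metres and radians):
On the way, in this order (a step that is already met when the one before it is completed fails the run):
1. the bezel is turned to zero (within one dial division, 0.157 rad) with the gauge still lying in its stand (value of joint bezel between -0.157 and 0.157 rad and distance between gauge and stand_seat below 0.012 m), for 0.2 s.
2. the rod is in the sight tube, in line with it, and the collar sits on the mouth (x of gauge in the frame of detector between -0.0025 and 0.0025 m and y of gauge in the frame of detector between -0.003 and 0.003 m and z of gauge in the frame of detector between -0.003 and 0.003 m and angle between the x axis of gauge and the x axis of detector, either way round below 0.06 rad and value of joint plunger above 0.0025 m), for 0.2 s.
3. the gauge is drawn right out of the tube, still held (x of gauge in the frame of detector below -0.07 m and contact force between the fingers and gauge above 1 N), for 0.1 s.
At the end, for the whole second after the job is handed in: Gauge held in the fingers, touching neither stand nor mount, collar 0.08 to 0.40 m up and over 70 mm from the mouth, level with dial up (0.12 rad), at rest; bezel within 0.157 rad of zero; plunger pushed in by 4 mm plus the sensor's position, within 1.5 mm (contact force between the fingers and gauge above 1 N and contact force between gauge and mount below 0.1 N and contact force between gauge and stand below 0.1 N and height (world z) of gauge between 0.08 and 0.4 m and height (world z) of plunger_tip between 0.07 and 0.41 m and distance between gauge and detector above 0.07 m and angle between gauge's own z axis and vertical below 0.12 rad and linear speed of gauge below 0.02 m/s and angular speed of gauge below 0.1 rad/s and value of joint bezel between -0.157 and 0.157 rad and ((value of joint sensor between -0.00051 and 0.00051 m and value of joint plunger between 0.0025 and 0.0055 m) or (value of joint sensor between 0.00049 and 0.00151 m and value of joint plunger between 0.0035 and 0.0065 m) or (value of joint sensor between 0.00149 and 0.00251 m and value of joint plunger between 0.0045 and 0.0075 m) or (value of joint sensor between 0.00249 and 0.00351 m and value of joint plunger between 0.0055 and 0.0085 m) or (value of joint sensor between 0.00349 and 0.00451 m and value of joint plunger between 0.0065 and 0.0095 m) or (value of joint sensor between 0.00449 and 0.00551 m and value of joint plunger between 0.0075 and 0.0105 m) or (value of joint sensor between 0.00549 and 0.00651 m and value of joint plunger between 0.0085 and 0.0115 m) or (value of joint sensor between 0.00649 and 0.00751 m and value of joint plunger between 0.0095 and 0.0125 m) or (value of joint sensor between 0.00749 and 0.00851 m and value of joint plunger between 0.0105 and 0.0135 m))); the arm keeps its last pose, push and grip.
It fails at once if a bystander is knocked more than 25 mm from its place (distance of any of parts_case, caliper, battery, bnc_tee, spare_knob from where it was at the start of the episode above 0.025 m).
It fails at once if the gauge is forced against the detector (over 40 N) (contact force between gauge and detector above 40 N).
It fails at once if the gauge is dropped on the desk (height (world z) of gauge below 0.03 m).
It also fails if it takes over 72 s, if anything falls off the work surface, if the arm or the gripper's body presses on something with over 40 N, if the wrist force passes 120 N, or if a joint passes its speed limit or range.

ROBOT

A 6-joint arm with a two-finger parallel gripper is mounted at the origin on a cart in front of the work surface, level with it; the furniture and walls round the work are solid. World frame = base frame: x ahead of the robot, y to its left, z up, the work surface at z = 0. Lengths are in mm, angles in rad, forces in N, time in s.
With the tool pointing down it reaches from about 375 to 900 mm from the base axis. Payload 3.1 kg.
Tool frame: the origin (TCP) lies midway between the tips of the shut fingers; the grasp point (between the pads) lies 19 mm behind it (ctrl.hold_point_z is the distance from the TCP to the grasp point, in mm); z points along the fingers, y is the line along which they close (so a half turn about z gives the same grasp; the last joint's range is limited). The gripper opens to 85 mm and grips with 20 to 120 N. Pads are 22 mm wide; open, the fingers measure 114 mm over their backs; the gripper's body (76 mm by 85 mm) begins 54 mm behind the grasp point. The pads swing forward as they close: fully open they stand 13 mm farther back than shut.
Start: joints at [-1.304, 0.527, 1.433, -0, 1.181, -0.178], TCP at [269.506, -563.882, 231.31] pointing down, gripper open.
Joint ranges: [-3.08, 3.08], [-0.75, 2.2], [0.22, 2.44], [-1.43, 4.57], [0, 2.65], [-2.85, 2.85]. Speed limits (rad/s): [2.79, 2.79, 3.14, 3.14, 3.14, 3.14].

INTERFACE

Orientations are given as a unit quaternion [x, y, z, w].
In Python, from workcell import ctrl gives the robot as it stands.
- The arm moves only by the shell command python3 -m pendant 'ROWS' [OPENING] [FORCE]. ROWS is a JSON object whose one key "deltas" holds a list of rows, each an object of numbers: "tx", "ty", "tz": the shift along the tool's x, y, z in units of 30 mm (1.0 is 30 mm); "ax", "ay", "az": the turn, a rotation vector about the tool's x, y, z in units of 6 degrees (1.0 is 6 degrees). In form: {"deltas": [{"tx": .., "ty": .., "tz": .., "ax": .., "ay": .., "az": ..}, ...]}. A call has 1 to 5 rows; each row shifts and turns the commanded pose from where the row before left it, along the tool's axes as they then stand; what a row does not reach is not made up. A row lasts 1/12 s, in which the tool goes at most 41.7 mm and 7.16 degrees, less where a joint would pass 70% of its speed; a pose out of reach is approached as far as the arm can. A call is refused whole if a number of a shift passes 1 or a number of a turn 1, either way. A call with a gripper value outside its range is refused whole. OPENING is the finger opening in mm, from 0 to 85.4, set as the call begins (- or left out, the last holds). The fingers move at their own pace and stop on an object; FORCE is the grip in N (left out, the last holds). Time passes only in rows, so rows that do not move let the fingers close. It gives the time, the measured TCP pose, the force, the opening and the grip force at its end, in the units of the state.
- ctrl.read_state(): the state, without advancing time (a new reading comes with each control period).
- ctrl.grab_frame(name): name is "scene" or "side" or "wrist"; returns (picture, depth): 384x512x3 uint8, red, green, blue; 384x512 float32, mm along the optical axis (not along the pixel's ray), 0 where there is no reading.
- ctrl.camera_params(name): a dict with "fx", "fy", "cx", "cy" (pixels), "R" (3x3) and "t" (3): a world point X has camera coordinates R X + t; the wrist camera has in their place "mount" (4x4, takes a point from camera to tool coordinates, whose origin is the TCP and whose axes are the flange's). Camera axes: x right, y down, z forward; pixel columns grow to the right and rows downward; lengths in mm; the calibration is good to about 2 mm. A picture is of the moment at which its call begins: read the wrist's pose just before it. camera_params takes no time and is no camera call.
- ctrl.sign_off(): hands the job in; it is judged then, once.
The state is a dict: "t": time; "q": joint angles; "joint_velocities": joint speeds; "tau": joint torques, N m; "position": TCP position; "ee_rot": TCP orientation; "ft_force": force on the tool from outside, world axes, zero at the start; "ft_torque": the same for the moment, N m; "width": opening from 0.0 (shut) to 1.0 (fully open); "grasp_force": force on a finger pad.
Only numpy, scipy, OpenCV 4.12 (cv2) and the standard library are available. Lean on these libraries where they do the work, as an engineer would, in place of code of your own. Each camera call takes 0.05 s, during which the arm holds its last target. There are 200 camera calls.

## Working session

There is one attempt and no reset: what is moved stays moved. The work goes in short steps, Python scripts to look and compute and a shell command to move; the robot and the scene stay as the last step left them, time stands still between calls to the robot, and variables do not carry over. Pictures are saved under pics/ and viewed, at most 10 in all, crops included, and the job is handed in when it is done.

```bash
ls; mkdir -p pics; python3 - <<'E'
from workcell import ctrl
import cv2, numpy as np, pickle
s=ctrl.read_state();print(s['t'],s['position'],s['ee_rot'],s['width'],ctrl.hold_point_z)
for n in ['scene','side','wrist']:
    im,d=ctrl.grab_frame(n);cv2.imwrite(f'pics/{n}0.png',im[:,:,::-1]);np.savez(f'{n}0.npz',im=im,d=d)
    p=ctrl.camera_params(n);print(n,{k:np.round(v,4).tolist() for k,v in p.items()})
a=np.vstack([cv2.imread(f'pics/{n}0.png') for n in ['scene','side']])
cv2.imwrite('pics/both0.png',cv2.resize(a,None,fx=.78,fy=.78,interpolation=cv2.INTER_AREA))
E
```

```text
pics
0.0 [ 269.29461446 -563.21227851  230.34137899] [ 9.75263099e-01  2.21044623e-01 -5.37315131e-05 -1.07658455e-03] 0.9998628743879066 18.700000000000003
scene {'fx': 404.6308, 'fy': 404.6308, 'cx': 250.3873, 'cy': 193.0979, 'R': [[-0.533, -0.846, 0.0151], [-0.5977, 0.3639, -0.7143], [0.5988, -0.3898, -0.6996]], 't': [252.9202, 355.4333, 804.9068]}
side {'fx': 349.2904, 'fy': 349.2904, 'cx': 251.9968, 'cy': 191.6874, 'R': [[0.998, -0.0629, -0.0054], [-0.0463, -0.6705, -0.7405], [0.0429, 0.7393, -0.672]], 't': [-489.5446, 88.7483, 960.1664]}
wrist {'fx': 329.8508, 'fy': 329.8508, 'cx': 257.3203, 'cy': 185.5971, 'mount': [[0.0014, -0.9556, -0.2946, 75.6152], [1.0, 0.001, 0.0015, 0.9446], [-0.0012, -0.2946, 0.9556, -141.2071], [0.0, 0.0, 0.0, 1.0]]}
```

View pics/scene0.png

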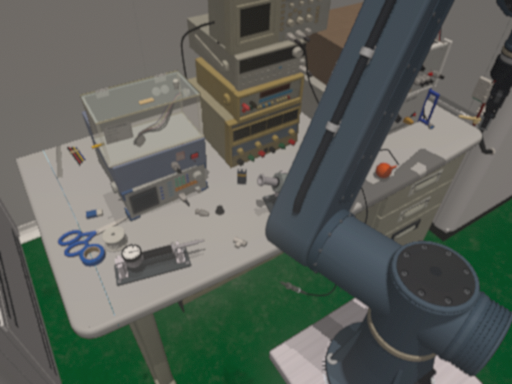

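View pics/side0.png

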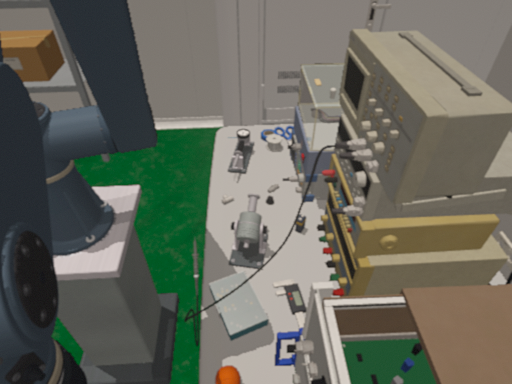

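The scene view shows the gauge in its stand with the dial at about (132,255) and the rod tip at (200,243). The side view shows the dial at (243,133), and the detector at (250,225) with its mouth at the top, around (253,197), facing +y.

```bash
cat > h.py <<'E'
from workcell import ctrl
import numpy as np, cv2
from scipy.spatial.transform import Rotation as Ro
def cam(n,s=None):
    p=ctrl.camera_params(n)
    if 'R' in p: R=np.array(p['R']);t=np.array(p['t']);A=R.T;c=-R.T@t
    else:
        M=np.array(p['mount']);W=Ro.from_quat(s['ee_rot']).as_matrix()
        A=W@M[:3,:3];c=W@M[:3,3]+s['position']
    return p,A,c
def pts(n,d,s=None):   # world points per pixel
    p,A,c=cam(n,s);v,u=np.mgrid[:384,:512]
    P=np.stack([(u-p['cx'])/p['fx']*d,(v-p['cy'])/p['fy']*d,d],-1)
    return P@A.T+c
def ray(n,uv,z,s=None):
    p,A,c=cam(n,s);r=A@np.array([(uv[0]-p['cx'])/p['fx'],(uv[1]-p['cy'])/p['fy'],1]);
    return c+r*(z-c[2])/r[2]
def proj(n,X,s=None):
    p,A,c=cam(n,s);q=(np.asarray(X)-c)@A
    return np.stack([q[...,0]/q[...,2]*p['fx']+p['cx'],q[...,1]/q[...,2]*p['fy']+p['cy']],-1)
E
python3 - <<'E'
from h import *
for n,uvs in {'scene':[(132,255),(200,243),(184,262),(122,278)],'side':[(243,133),(238,175),(243,165),(253,197),(250,215),(247,238),(248,258),(231,260),(264,263)]}.items():
    z=np.load(n+'0.npz');P=pts(n,z['d'])
    for u,v in uvs: print(n,(u,v),P[v,u].round(0))
for n,(x0,y0,x1,y1) in {'scene':(80,200,260,300),'side':(205,110,305,280)}.items():
    im=np.load(n+'0.npz')['im'][y0:y1,x0:x1,::-1];f=4 if n=='scene' else 3.5
    cv2.imwrite(f'pics/{n}0c.png',cv2.resize(im,None,fx=f,fy=f,interpolation=cv2.INTER_CUBIC))
E
```

```text
scene (132, 255) [472. 319.  69.]
scene (200, 243) [478. 150.  -5.]
scene (184, 262) [436. 214.   9.]
scene (122, 278) [470. 356.   9.]
side (243, 133) [481. 311.  72.]
side (238, 175) [457. 182.  -1.]
side (243, 165) [475. 220.   8.]
side (253, 197) [490. -52. 119.]
side (250, 215) [ 480. -106.  111.]
side (247, 238) [ 470. -149.   79.]
side (248, 258) [ 471. -152.    7.]
side (231, 260) [ 429. -157.   10.]
side (264, 263) [ 496. -288.  168.]
```

View pics/side0c.png

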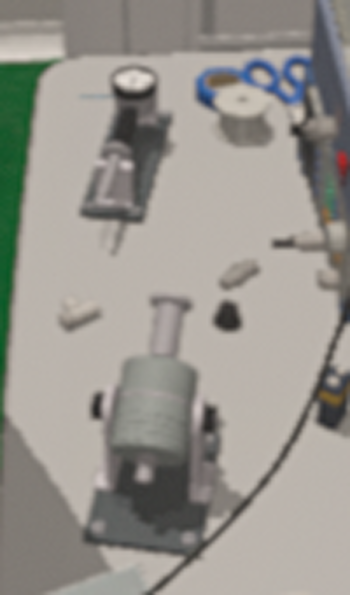

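The close-up shows the mouth flange at the top of the tube, with the tube leaning slightly. The gauge lies tip towards the camera (−y). I'll bring the wrist camera over the gauge.

```bash
R='{"tx":0.8,"ty":-1}'; python3 -m pendant '{"deltas":[{"tx":0.8,"ty":-1},{"tx":0.8,"ty":-1},{"tx":0.8,"ty":-1},{"tx":0.8,"ty":-1},{"tx":0.8,"ty":-1}]}' 85
python3 -m pendant '{"deltas":[{"tx":0.8,"ty":-1},{"tx":0.8,"ty":-1},{"tx":0.8,"ty":-1},{"tx":0.8,"ty":-1},{"tx":0.8,"ty":-1}]}'
python3 -m pendant '{"deltas":[{"tx":0.8,"ty":-1},{"tx":0.8,"ty":-1},{"tx":0.8,"ty":-1},{"tx":0.8,"ty":-1},{"tx":0.8,"ty":-1}]}'
python3 -m pendant '{"deltas":[{"tx":0.8,"ty":-1},{"tx":0.8,"ty":-1},{"tx":0.8,"ty":-1},{"tx":0.8,"ty":-1},{"tx":0.8,"ty":-1}]}'
python3 -m pendant '{"deltas":[{"tx":0.8,"ty":-1},{"tx":0.8,"ty":-1},{"tx":0.8,"ty":-1},{},{}]}'
```

```text
invalid input
invalid input
invalid input
invalid input
invalid input
```

```bash
python3 -m pendant '{"deltas":[{"tx":0.8,"ty":-1,"tz":0,"ax":0,"ay":0,"az":0},{"tx":0.8,"ty":-1,"tz":0,"ax":0,"ay":0,"az":0},{"tx":0.8,"ty":-1,"tz":0,"ax":0,"ay":0,"az":0},{"tx":0.8,"ty":-1,"tz":0,"ax":0,"ay":0,"az":0},{"tx":0.8,"ty":-1,"tz":0,"ax":0,"ay":0,"az":0}]}' 85
```

```text
t: 0.57
position: [313.0, -374.9, 231.0]
ee_rot: [0.975, 0.221, -0.0, -0.0]
ft_force: [1.1, 0.1, 0.2]
width: 0.994
grasp_force: 0.0
```

```bash
python3 -m pendant '{"deltas":[{"tx":0.8,"ty":-1,"tz":0,"ax":0,"ay":0,"az":0},{"tx":0.8,"ty":-1,"tz":0,"ax":0,"ay":0,"az":0},{"tx":0.8,"ty":-1,"tz":0,"ax":0,"ay":0,"az":0},{"tx":0.8,"ty":-1,"tz":0,"ax":0,"ay":0,"az":0},{"tx":0.8,"ty":-1,"tz":0,"ax":0,"ay":0,"az":0}]}'
python3 -m pendant '{"deltas":[{"tx":0.8,"ty":-1,"tz":0,"ax":0,"ay":0,"az":0},{"tx":0.8,"ty":-1,"tz":0,"ax":0,"ay":0,"az":0},{"tx":0.8,"ty":-1,"tz":0,"ax":0,"ay":0,"az":0},{"tx":0.8,"ty":-1,"tz":0,"ax":0,"ay":0,"az":0},{"tx":0.8,"ty":-1,"tz":0,"ax":0,"ay":0,"az":0}]}' 
python3 -m pendant '{"deltas":[{"tx":0.8,"ty":-1,"tz":0,"ax":0,"ay":0,"az":0},{"tx":0.8,"ty":-1,"tz":0,"ax":0,"ay":0,"az":0},{"tx":0.8,"ty":-1,"tz":0,"ax":0,"ay":0,"az":0},{"tx":0.8,"ty":-1,"tz":0,"ax":0,"ay":0,"az":0},{"tx":0.8,"ty":-1,"tz":0,"ax":0,"ay":0,"az":0}]}' 
python3 -m pendant '{"deltas":[{"tx":0.8,"ty":-1,"tz":0,"ax":0,"ay":0,"az":0},{"tx":0.8,"ty":-1,"tz":0,"ax":0,"ay":0,"az":0},{"tx":0.8,"ty":-1,"tz":0,"ax":0,"ay":0,"az":0},{"tx":0.8,"ty":-1,"tz":0,"ax":0,"ay":0,"az":0},{"tx":0,"ty":0,"tz":0,"ax":0,"ay":0,"az":-1}]}' 
python3 -m pendant '{"deltas":[{"tx":0,"ty":0,"tz":0.3,"ax":0,"ay":0,"az":-1},{"tx":0,"ty":0,"tz":0.3,"ax":0,"ay":0,"az":-1},{"tx":0,"ty":0,"tz":0.3,"ax":0,"ay":0,"az":-1},{"tx":0,"ty":0,"tz":0.2,"ax":0,"ay":0,"az":-1},{"tx":0,"ty":0,"tz":0,"ax":0,"ay":0,"az":-1}]}' 
python3 -m pendant '{"deltas":[{"tx":0,"ty":0,"tz":0,"ax":0,"ay":0,"az":-1},{"tx":0,"ty":0,"tz":0,"ax":0,"ay":0,"az":-1},{"tx":0,"ty":0,"tz":0,"ax":0,"ay":0,"az":-1},{"tx":0,"ty":0,"tz":0,"ax":0,"ay":0,"az":-1},{"tx":0,"ty":0,"tz":0,"ax":0,"ay":0,"az":0}]}' 
python3 - <<'E'
from h import *
s=ctrl.read_state();im,d=ctrl.grab_frame('wrist');np.savez('w1.npz',im=im,d=d,p=s['position'],q=s['ee_rot'])
print(s['position'],s['ee_rot'],s['q'])
cv2.imwrite('pics/w1.png',cv2.resize(im[:,:,::-1],None,fx=1.5,fy=1.5,interpolation=cv2.INTER_CUBIC))
E
```

```text
t: 0.98
position: [356.6, -187.9, 231.3]
ee_rot: [0.975, 0.221, 0.0, -0.0]
ft_force: [0.4, 0.2, -0.2]
width: 0.994
grasp_force: 0.0
t: 1.4
position: [400.2, -0.8, 231.4]
ee_rot: [0.975, 0.221, 0.0, 0.0]
ft_force: [0.5, -0.8, 0.0]
width: 0.995
grasp_force: 0.0
t: 1.82
position: [443.7, 186.5, 231.2]
ee_rot: [0.975, 0.221, -0.0, 0.0]
ft_force: [0.5, -1.3, -0.7]
width: 0.997
grasp_force: 0.0
t: 2.23
position: [480.5, 340.6, 231.3]
ee_rot: [0.962, 0.275, 0.002, -0.002]
ft_force: [1.0, -0.4, -0.1]
width: 0.99
grasp_force: 0.0
t: 2.65
position: [477.5, 333.7, 196.4]
ee_rot: [0.858, 0.514, -0.002, -0.0]
ft_force: [0.2, 0.3, 0.8]
width: 0.991
grasp_force: 0.0
t: 3.07
position: [478.5, 334.0, 198.0]
ee_rot: [0.733, 0.68, -0.0, -0.0]
ft_force: [-0.1, 0.6, 0.3]
width: 0.997
grasp_force: 0.0
[478.50417291 333.99884901 197.95303426] [ 7.33496082e-01  6.79693545e-01 -3.96929330e-04 -1.57657022e-04] [4.17981202e-01 5.12354515e-01 1.57280016e+00 4.77585164e-05
 1.05729116e+00 4.94064374e-01]
```

View pics/w1.png

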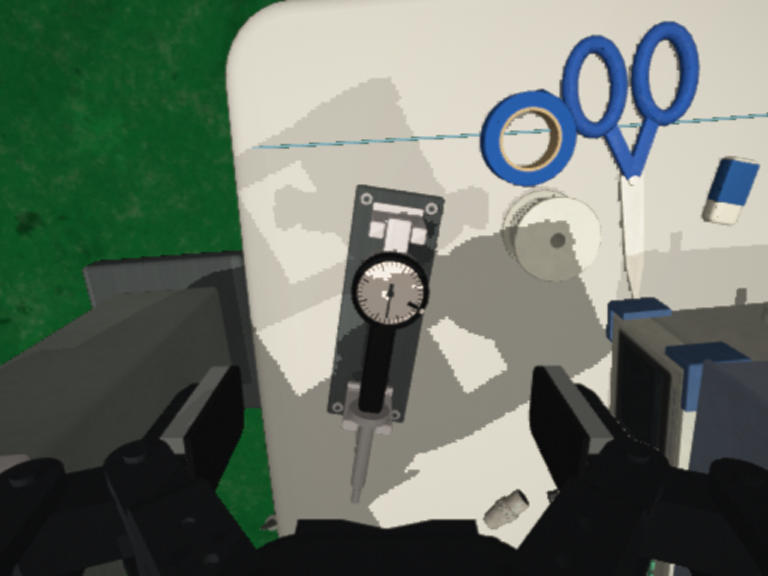

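The wrist view shows the dial centre at (391,289), the zero bar with its index at (417,307), the needle pointing down at (387,318), and the rod tip at (357,500). The plate screws are at (367,198), (432,209), (337,407) and (398,416), all in 1.5x pixels.

```bash
python3 - <<'E'
from h import *
z=np.load('w1.npz');s={'position':z['p'],'ee_rot':z['q']};im=z['im'];d=z['d']
P=pts('wrist',d,s)
sc=np.array([ray('wrist',np.array(u)/1.5,9,s) for u in [(367,198),(432,209),(337,407),(398,416)]]);print(sc.round(1))
print('stand c',sc.mean(0).round(1)); a=(sc[2]-sc[0]+sc[3]-sc[1]);print('head',np.arctan2(a[1],a[0]))
# bezel: depth points 70..80 near dial
m=(abs(P[...,2]-74)<6)&(np.hypot(P[...,0]-478,P[...,1]-320)<45)
v,u=np.nonzero(m);print(m.sum(),np.median(P[m][:,2]))
c,r=cv2.minEnclosingCircle(np.stack([u,v],1).astype(np.float32));b=ray('wrist',c,75,s);print('bezel px',c,r,b, P[m][:,:2].mean(0))
for nm,uv in [('mark',(417,307)),('needle',(387,318)),('ctr',(391,289))]:
  print(nm,ray('wrist',np.array(uv)/1.5,73,s).round(1))
tip=ray('wrist',np.array((357,500))/1.5,50,s);print('tip',tip, 'head',np.arctan2(*(tip-b)[[1,0]]))
print('tool x head',np.arctan2(*Ro.from_quat(z['q']).as_matrix()[[1,0],0]))
E
```

```text
[[469.1 363.1   9. ]
 [511.8 352.5   9. ]
 [432.7 207.1   9. ]
 [478.4 195.8   9. ]]
stand c [473.  279.6   9. ]
head -1.7902199033535076
2073 71.82993417592019
bezel px (259.908447265625, 194.1901397705078) 26.104209899902344 [480.57578968 318.9916629   75.        ] [480.45726553 317.84767681]
mark [495.4 307.7  73. ]
needle [477.7 302.2  73. ]
ctr [481.3 319.6  73. ]
tip [445.5567495 156.1145785  50.       ] head -1.782575227494285
tool x head 1.4946898181653037
```

```bash
python3 -m pendant '{"deltas":[{"tx":-0.52,"ty":0.12,"tz":1,"ax":0,"ay":0,"az":0},{"tx":0,"ty":0,"tz":1,"ax":0,"ay":0,"az":0},{"tx":0,"ty":0,"tz":0.9,"ax":0,"ay":0,"az":0},{"tx":0,"ty":0,"tz":0,"ax":0,"ay":0,"az":0},{"tx":0,"ty":0,"tz":0,"ax":0,"ay":0,"az":0}]}' 66
cat > bez.py <<'E'
from h import *
def look(name):
    s=ctrl.read_state();im,d=ctrl.grab_frame('wrist');np.savez(name+'.npz',im=im,d=d,p=s['position'],q=s['ee_rot'])
    print(s['t'],s['position'].round(1),s['ee_rot'].round(4));return s,im,d
def bezel(s,im,d,g,zt=75):
    P=pts('wrist',d,s);m=(abs(P[...,2]-zt+1)<5)&(np.hypot(P[...,0]-g[0],P[...,1]-g[1])<27)
    m&=im.max(2)<70
    v,u=np.nonzero(m);c,r=cv2.minEnclosingCircle(np.stack([u,v],1).astype(np.float32))
    print('bezel',c,r,ray('wrist',c,zt,s).round(1),'depth mean',P[m].mean(0).round(1))
    return c
E
python3 - <<'E'
from bez import *
s,im,d=look('w2');c=bezel(s,im,d,(480.8,318.3))
u,v=map(int,c);cv2.imwrite('pics/w2.png',cv2.resize(im[max(v-90,0):v+90,max(u-120,0):u+120,::-1],None,fx=3,fy=3,interpolation=cv2.INTER_CUBIC));print(max(u-120,0),max(v-90,0))
E
```

```text
t: 3.53
position: [480.2, 317.8, 110.2]
ee_rot: [0.735, 0.678, -0.002, -0.001]
ft_force: [0.2, 0.0, 0.5]
width: 0.773
grasp_force: 0.0
3.5333 [480.2 317.8 110.2] [ 7.347e-01  6.784e-01 -1.700e-03 -7.000e-04]
bezel (256.0, 215.92857360839844) 37.66978454589844 [480.4 319.5  75. ] depth mean [480.6 318.4  72.9]
136 125
```

View pics/w2.png

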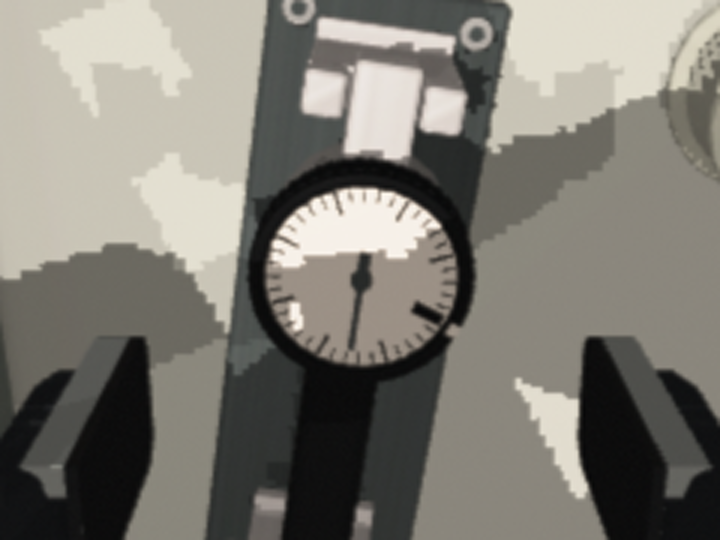

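The zero bar sits at crop (427,313), the dial centre at (361,279) and the needle tip at (351,348), so the bezel has about 68° to turn clockwise. The fingers are centred on the dial. Descending to grip the bezel.

```bash
python3 -m pendant '{"deltas":[{"tx":0.02,"ty":0.02,"tz":0.8,"ax":0,"ay":0,"az":0},{"tx":0,"ty":0,"tz":0.5,"ax":0,"ay":0,"az":0},{"tx":0,"ty":0,"tz":0.33,"ax":0,"ay":0,"az":0},{"tx":0,"ty":0,"tz":0,"ax":0,"ay":0,"az":0},{"tx":0,"ty":0,"tz":0,"ax":0,"ay":0,"az":0}]}' 66 20
python3 -m pendant '{"deltas":[{"tx":0,"ty":0,"tz":0,"ax":0,"ay":0,"az":0},{"tx":0,"ty":0,"tz":0,"ax":0,"ay":0,"az":0},{"tx":0,"ty":0,"tz":0,"ax":0,"ay":0,"az":0},{"tx":0,"ty":0,"tz":0,"ax":0,"ay":0,"az":0},{"tx":0,"ty":0,"tz":0,"ax":0,"ay":0,"az":0}]}' 38 20
python3 -m pendant '{"deltas":[{"tx":0,"ty":0,"tz":0,"ax":0,"ay":0,"az":0},{"tx":0,"ty":0,"tz":0,"ax":0,"ay":0,"az":0},{"tx":0,"ty":0,"tz":0,"ax":0,"ay":0,"az":0},{"tx":0,"ty":0,"tz":0,"ax":0,"ay":0,"az":0},{"tx":0,"ty":0,"tz":0,"ax":0,"ay":0,"az":0}]}'
```

```text
t: 4.0
position: [482.5, 319.3, 63.4]
ee_rot: [0.734, 0.679, 0.001, 0.0]
ft_force: [0.1, 0.4, -0.2]
width: 0.771
grasp_force: 0.0
t: 4.42
position: [481.8, 319.3, 64.0]
ee_rot: [0.734, 0.679, 0.001, -0.0]
ft_force: [-1.9, 0.3, 5.6]
width: 0.503
grasp_force: 19.8
t: 4.83
position: [481.8, 319.3, 64.0]
ee_rot: [0.734, 0.679, 0.001, -0.0]
ft_force: [-3.1, 1.4, 5.8]
width: 0.504
grasp_force: 19.8
```

```bash
python3 -m pendant '{"deltas":[{"tx":0,"ty":0,"tz":0,"ax":0,"ay":0,"az":0.8},{"tx":0,"ty":0,"tz":0,"ax":0,"ay":0,"az":0.8},{"tx":0,"ty":0,"tz":0,"ax":0,"ay":0,"az":0.8},{"tx":0,"ty":0,"tz":0,"ax":0,"ay":0,"az":0.8},{"tx":0,"ty":0,"tz":0,"ax":0,"ay":0,"az":0.8}]}'
python3 -m pendant '{"deltas":[{"tx":0,"ty":0,"tz":0,"ax":0,"ay":0,"az":0.8},{"tx":0,"ty":0,"tz":0,"ax":0,"ay":0,"az":0.8},{"tx":0,"ty":0,"tz":0,"ax":0,"ay":0,"az":0.8},{"tx":0,"ty":0,"tz":0,"ax":0,"ay":0,"az":0.8},{"tx":0,"ty":0,"tz":0,"ax":0,"ay":0,"az":0.8}]}'
python3 -m pendant '{"deltas":[{"tx":0,"ty":0,"tz":0,"ax":0,"ay":0,"az":0.8},{"tx":0,"ty":0,"tz":0,"ax":0,"ay":0,"az":0.8},{"tx":0,"ty":0,"tz":0,"ax":0,"ay":0,"az":0.8},{"tx":0,"ty":0,"tz":0,"ax":0,"ay":0,"az":0.8},{"tx":0,"ty":0,"tz":0,"ax":0,"ay":0,"az":0}]}'
python3 -m pendant '{"deltas":[{"tx":0,"ty":0,"tz":0,"ax":0,"ay":0,"az":0},{"tx":0,"ty":0,"tz":0,"ax":0,"ay":0,"az":0},{"tx":0,"ty":0,"tz":0,"ax":0,"ay":0,"az":0}]}' 66
python3 -m pendant '{"deltas":[{"tx":0,"ty":0,"tz":-0.5,"ax":0,"ay":0,"az":0},{"tx":0,"ty":0,"tz":-1,"ax":0,"ay":0,"az":-1},{"tx":0,"ty":0,"tz":-1,"ax":0,"ay":0,"az":-1},{"tx":0,"ty":0,"tz":-0.5,"ax":0,"ay":0,"az":-1},{"tx":0,"ty":0,"tz":0,"ax":0,"ay":0,"az":-1}]}'
python3 -m pendant '{"deltas":[{"tx":0.5,"ty":0,"tz":0,"ax":0,"ay":0,"az":-1},{"tx":0,"ty":0,"tz":0,"ax":0,"ay":0,"az":-1},{"tx":0,"ty":0,"tz":0,"ax":0,"ay":0,"az":-1},{"tx":0,"ty":0,"tz":0,"ax":0,"ay":0,"az":-1},{"tx":0,"ty":0,"tz":0,"ax":0,"ay":0,"az":0}]}'
python3 -m pendant '{"deltas":[{"tx":0,"ty":0,"tz":0,"ax":0,"ay":0,"az":0}]}'
python3 - <<'E'
from bez import *
s,im,d=look('w3');c=bezel(s,im,d,(480.8,318.3))
u,v=map(int,c);cv2.imwrite('pics/w3.png',cv2.resize(im[max(v-90,0):v+110,max(u-120,0):u+120,::-1],None,fx=3,fy=3,interpolation=cv2.INTER_CUBIC));print(max(u-120,0),max(v-90,0))
E
```

```text
t: 5.25
position: [482.5, 319.1, 64.0]
ee_rot: [0.86, 0.51, 0.001, 0.0]
ft_force: [-1.6, 0.2, 4.3]
width: 0.505
grasp_force: 19.7
t: 5.67
position: [483.2, 318.6, 64.0]
ee_rot: [0.947, 0.32, 0.002, 0.001]
ft_force: [0.1, -2.5, 4.9]
width: 0.504
grasp_force: 19.6
t: 6.08
position: [483.6, 318.2, 64.1]
ee_rot: [0.987, 0.159, 0.002, 0.001]
ft_force: [1.5, -4.0, 5.3]
width: 0.504
grasp_force: 20.0
t: 6.33
position: [481.8, 319.1, 62.6]
ee_rot: [0.987, 0.16, 0.0, -0.0]
ft_force: [0.1, -0.4, -0.4]
width: 0.771
grasp_force: 0.0
t: 6.75
position: [484.1, 320.2, 156.3]
ee_rot: [0.931, 0.364, 0.004, -0.0]
ft_force: [0.2, 1.2, -0.9]
width: 0.775
grasp_force: 0.0
t: 7.17
position: [492.5, 329.1, 152.2]
ee_rot: [0.836, 0.548, -0.0, -0.0]
ft_force: [-0.3, -0.9, -0.7]
width: 0.772
grasp_force: 0.0
t: 7.25
position: [492.6, 329.1, 152.2]
ee_rot: [0.838, 0.546, -0.0, -0.0]
ft_force: [0.5, -0.5, -0.0]
width: 0.776
grasp_force: 0.0
7.25 [492.6 329.1 152.2] [ 8.377e-01  5.462e-01 -2.000e-04 -1.000e-04]
bezel (247.60440063476562, 213.81593322753906) 30.682323455810547 [481.9 318.9  75. ] depth mean [482.7 319.   72.9]
127 123
```

View pics/w3.png

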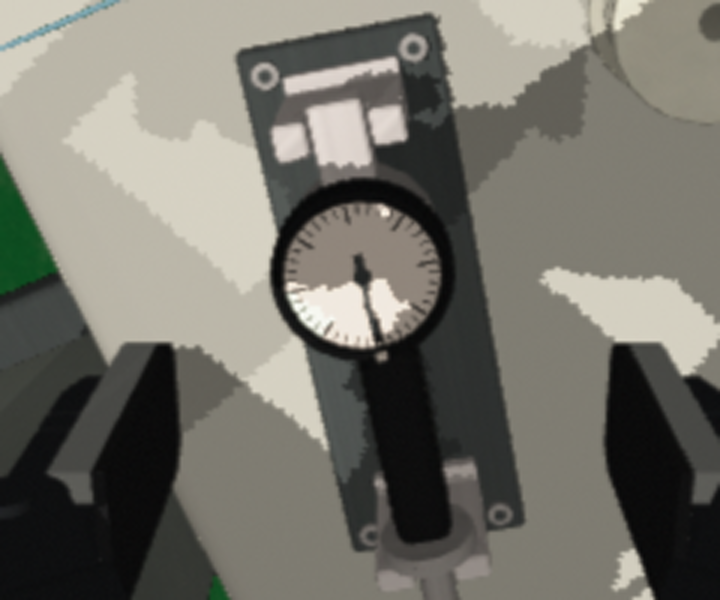

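The broad mark is now under the needle: index at (381,355), needle tip at (381,343), about 2° apart. Before gripping the handle, I'll make a quick trip to look at the tube mouth with an empty gripper.

```bash
python3 -m pendant '{"deltas":[{"tx":0,"ty":0,"tz":-1,"ax":0,"ay":0,"az":-1},{"tx":0,"ty":0,"tz":-1,"ax":0,"ay":0,"az":-0.9},{"tx":-0.98,"ty":0.2,"tz":-0.9,"ax":0,"ay":0,"az":0},{"tx":-0.98,"ty":0.2,"tz":0,"ax":0,"ay":0,"az":0},{"tx":-0.98,"ty":0.2,"tz":0,"ax":0,"ay":0,"az":0}]}'
python3 -m pendant '{"deltas":[{"tx":-0.98,"ty":0.2,"tz":0,"ax":0,"ay":0,"az":0},{"tx":-0.98,"ty":0.2,"tz":0,"ax":0,"ay":0,"az":0},{"tx":-0.98,"ty":0.2,"tz":0,"ax":0,"ay":0,"az":0},{"tx":-0.98,"ty":0.2,"tz":0,"ax":0,"ay":0,"az":0},{"tx":-0.98,"ty":0.2,"tz":0,"ax":0,"ay":0,"az":0}]}'
python3 -m pendant '{"deltas":[{"tx":-0.98,"ty":0.2,"tz":0,"ax":0,"ay":0,"az":0},{"tx":-0.98,"ty":0.2,"tz":0,"ax":0,"ay":0,"az":0},{"tx":-0.98,"ty":0.2,"tz":0,"ax":0,"ay":0,"az":0},{"tx":-0.98,"ty":0.2,"tz":0,"ax":0,"ay":0,"az":0},{"tx":-0.98,"ty":0.2,"tz":0,"ax":0,"ay":0,"az":0}]}'
python3 -m pendant '{"deltas":[{"tx":0,"ty":0,"tz":0,"ax":0,"ay":0,"az":0},{"tx":0,"ty":0,"tz":0,"ax":0,"ay":0,"az":0},{"tx":0,"ty":0,"tz":0,"ax":0,"ay":0,"az":0}]}'
python3 - <<'E'
from bez import *
z=np.load('w3.npz');s={'position':z['p'],'ee_rot':z['q']}
sc=np.array([ray('wrist',np.array(u)/3+[127,123],9,s) for u in [(265,76),(413,47),(371,536),(500,514)]])
a=(sc[2]-sc[0]+sc[3]-sc[1]);print('stand',sc.mean(0).round(1),np.arctan2(a[1],a[0]))
s,im,d=look('w4')
P=pts('wrist',d,s)
cv2.imwrite('pics/w4.png',cv2.resize(im[:,:,::-1],None,fx=1.5,fy=1.5,interpolation=cv2.INTER_CUBIC))
E
```

```text
t: 7.72
position: [492.8, 238.8, 241.6]
ee_rot: [0.779, 0.628, 0.002, 0.001]
ft_force: [0.3, -0.5, -0.5]
width: 0.771
grasp_force: 0.0
t: 8.13
position: [489.5, 87.6, 239.5]
ee_rot: [0.779, 0.627, 0.0, 0.0]
ft_force: [0.1, 0.5, -1.0]
width: 0.772
grasp_force: 0.0
t: 8.55
position: [487.7, -62.5, 239.5]
ee_rot: [0.779, 0.627, 0.0, 0.0]
ft_force: [0.3, 0.0, 0.6]
width: 0.77
grasp_force: 0.0
t: 8.8
position: [487.6, -60.8, 239.3]
ee_rot: [0.779, 0.627, 0.0, -0.0]
ft_force: [0.3, 1.0, 0.8]
width: 0.772
grasp_force: 0.0
stand [472.  279.6   9. ] -1.7956082075084137
8.8 [487.6 -60.8 239.3] [ 7.791e-01  6.269e-01  0.000e+00 -5.000e-04]
```

View pics/w4.png

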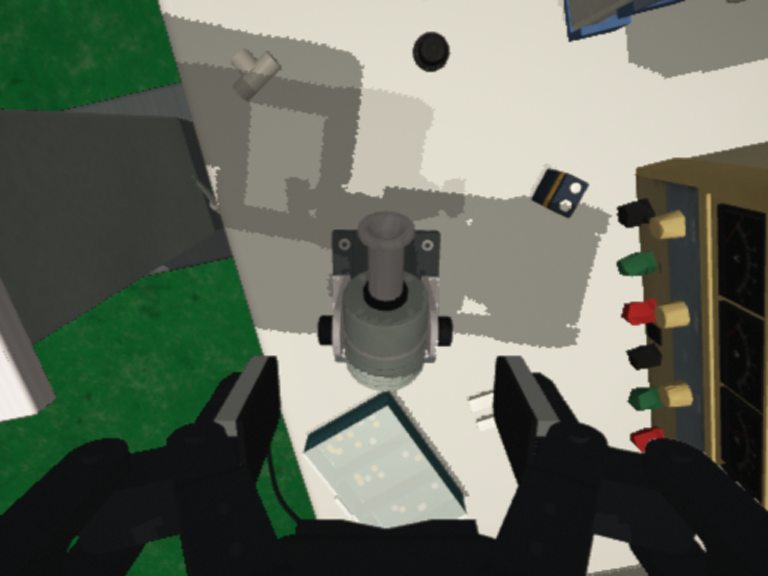

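The mouth flange is at (386,232), and the tube runs straight down the picture. The foot screws at (344,244) and (428,244) and the knobs at (326,330) and (445,330) are level, so the mount heading is close to the tool heading.

```bash
cat > mouth.py <<'E'
from h import *
z=np.load('w4.npz');s={'position':z['p'],'ee_rot':z['q']};im=z['im'];d=z['d'];P=pts('wrist',d,s)
W=Ro.from_quat(z['q']).as_matrix();print('tool -x head',np.arctan2(-W[1,0],-W[0,0]))
sc=[ray('wrist',np.array(u)/1.5,9,s) for u in [(344,244),(428,244)]]
kn=[P[int(v/1.5),int(u/1.5)] for u,v in [(326,330),(445,330)]];kz=np.mean([k[2] for k in kn])
kr=[ray('wrist',np.array(u)/1.5,kz,s) for u in [(326,330),(445,330)]]
for a,b in [sc,kr]:
    e=b-a;print(a.round(1),b.round(1),np.linalg.norm(e),'head',np.arctan2(-e[0],e[1])-np.pi if 0 else np.arctan2(e[1],e[0])-np.pi/2)
m0=ray('wrist',np.array((386,232))/1.5,115,s);print('guess',m0.round(1),'depth',P[155,257].round(1))
h=-1.787;
for it in range(4):
    x=np.array([np.cos(h)*np.cos(.4363),np.sin(h)*np.cos(.4363),-np.sin(.4363)]);y=np.array([-np.sin(h),np.cos(h),0]);zz=np.cross(x,y)
    L=(P-m0)@np.stack([x,y,zz],1)
    ring=(abs(L[...,0])<2.5)&(np.hypot(L[...,1],L[...,2])<20)&(np.hypot(L[...,1],L[...,2])>10.5)
    q=L[ring];c,r=cv2.minEnclosingCircle(q[:,1:].astype(np.float32))
    print(ring.sum(),'axial',np.median(q[:,0]),'c',c,r,'bounds',q[:,1:].min(0),q[:,1:].max(0))
    m0=m0+x*np.median(q[:,0])+y*c[0]+zz*c[1];print(m0.round(2))
# tube axis from tube points
t=(L[...,0]>10)&(L[...,0]<45)&(abs(L[...,1])<14)&(L[...,2]>3)&(L[...,2]<14)
q=L[t]
for a in (12,20,28,36,42):
    w=q[abs(q[:,0]-a)<4];print(a,len(w),(w[:,1].min()+w[:,1].max())/2,w[:,1].mean(),w[:,2].max())
E
python3 mouth.py
```

```text
tool -x head -1.7863818092420045
[454.6 -66.3   9. ] [517.7 -80.    9. ] 64.63231165281722 head -1.7851537774040547
[ 440.3 -102.4   86.8] [ 514.9 -118.6   86.8] 76.40059358482208 head -1.7852986584157793
guess [492.8 -42.3 115. ] depth [491.9 -45.  102.9]
497 axial -1.535067958645837 c (0.13594038784503937, -2.386681318283081) 16.5839786529541 bounds [-15.0632318  -18.28554004] [15.48201187 13.96637735]
[493.41 -39.96 113.49]
473 axial -0.44062025546629596 c (-1.8185232875111979e-06, -4.95668871280941e-07) 16.5839786529541 bounds [-15.22460592 -15.89885872] [15.34607148 16.35305867]
[493.5  -39.57 113.67]
461 axial -0.023769098986293476 c (-1.0117204851667339e-07, 8.932341302170244e-07) 16.583980560302734 bounds [-15.2246041  -15.89885822] [15.3460733  16.35305917]
[493.5  -39.55 113.68]
460 axial -0.0027765488725900373 c (1.0110973391874722e-07, -4.940416147292126e-07) 16.5839786529541 bounds [-15.224604   -15.89885912] [15.3460734  16.35305827]
[493.5  -39.55 113.68]
12 132 -0.3707122528977864 -0.45644160617711105 11.404886934261206
20 152 -0.345763424473188 -0.280878346743676 11.071396066860117
28 155 -0.41143614315046406 -0.6569576138075024 10.884050409094284
36 143 -0.3864896225449428 -0.11998700969324388 11.155667694011417
42 119 -0.7534370028836097 -0.3437852775139147 10.82388155914345
```

```bash
python3 -m pendant '{"deltas":[{"tx":0.95,"ty":-0.26,"tz":0,"ax":0,"ay":0,"az":0},{"tx":0.95,"ty":-0.26,"tz":0,"ax":0,"ay":0,"az":0},{"tx":0.95,"ty":-0.26,"tz":0,"ax":0,"ay":0,"az":0},{"tx":0.95,"ty":-0.26,"tz":0,"ax":0,"ay":0,"az":0},{"tx":0.95,"ty":-0.26,"tz":0,"ax":0,"ay":0,"az":0}]}' 60
python3 -m pendant '{"deltas":[{"tx":0.95,"ty":-0.26,"tz":0,"ax":0,"ay":0,"az":0},{"tx":0.95,"ty":-0.26,"tz":0,"ax":0,"ay":0,"az":0},{"tx":0.95,"ty":-0.26,"tz":0,"ax":0,"ay":0,"az":0},{"tx":0.95,"ty":-0.26,"tz":0,"ax":0,"ay":0,"az":0},{"tx":0.95,"ty":-0.26,"tz":0,"ax":0,"ay":0,"az":0}]}'
python3 -m pendant '{"deltas":[{"tx":0.95,"ty":-0.26,"tz":0,"ax":0,"ay":0,"az":0},{"tx":0,"ty":0,"tz":1,"ax":0,"ay":0,"az":0},{"tx":0,"ty":0,"tz":1,"ax":0,"ay":0,"az":0},{"tx":0,"ty":0,"tz":1,"ax":0,"ay":0,"az":0},{"tx":0,"ty":0,"tz":0.6,"ax":0,"ay":0,"az":0}]}'
python3 -m pendant '{"deltas":[{"tx":0,"ty":0,"tz":0,"ax":0,"ay":0,"az":0},{"tx":0,"ty":0,"tz":0,"ax":0,"ay":0,"az":0},{"tx":0,"ty":0,"tz":0,"ax":0,"ay":0,"az":0}]}'
python3 - <<'E'
from bez import *
s,im,d=look('w5');bezel(s,im,d,(481.5,318.8))
P=pts('wrist',d,s);W=Ro.from_quat(s['ee_rot']).as_matrix()
# handle: black points z 50-62 near handle
L=(P-s['position'])@W
m=(P[...,2]>54)&(P[...,2]<61)&(im.max(2)<70)&(abs(L[...,1])<15)&(abs(L[...,0])<32)
q=L[m];print('handle tool-frame y',m.sum(),np.median(q[:,1]),'x range',np.percentile(q[:,0],[1,99]), 'top z',np.median(P[m][:,2]))
f=np.polyfit(q[:,0],q[:,1],1);print('slope',f)
m=(P[...,2]>52)&(P[...,2]<72)&(im.max(2)>=75)&(abs(L[...,1])<15)&(L[...,0]<-25)&(L[...,0]>-60);print('collar x', np.percentile(L[m][:,0],[1,99]) if m.any() else 0)
E
```

```text
t: 9.27
position: [479.2, 89.2, 239.4]
ee_rot: [0.778, 0.628, -0.0, -0.0]
ft_force: [0.1, -0.1, -0.3]
width: 0.705
grasp_force: 0.0
t: 9.68
position: [470.8, 236.8, 239.4]
ee_rot: [0.778, 0.628, -0.0, -0.0]
ft_force: [-0.2, -1.0, 0.9]
width: 0.702
grasp_force: 0.0
t: 10.1
position: [467.9, 264.8, 128.9]
ee_rot: [0.778, 0.629, -0.002, -0.001]
ft_force: [0.3, -0.2, 0.6]
width: 0.705
grasp_force: 0.0
t: 10.35
position: [471.0, 264.4, 132.4]
ee_rot: [0.778, 0.628, 0.001, 0.0]
ft_force: [-0.3, -0.4, 0.9]
width: 0.704
grasp_force: 0.0
10.35 [471.  264.4 132.4] [7.782e-01 6.280e-01 9.000e-04 3.000e-04]
bezel (252.48147583007812, 119.11137390136719) 37.460235595703125 [480.9 318.2  75. ] depth mean [481.3 318.2  73.3]
handle tool-frame y 1762 -2.5244374210316085 x range [-31.14529354  27.64967293] top z 56.29148929511386
slope [ 0.00995009 -2.35446271]
collar x [-59.57102759 -35.87196807]
```

```bash
python3 -m pendant '{"deltas":[{"tx":0,"ty":-0.07,"tz":1,"ax":0,"ay":0,"az":0},{"tx":0,"ty":0,"tz":1,"ax":0,"ay":0,"az":0},{"tx":0,"ty":0,"tz":0.8,"ax":0,"ay":0,"az":0},{"tx":0,"ty":0,"tz":0.5,"ax":0,"ay":0,"az":0},{"tx":0,"ty":0,"tz":0,"ax":0,"ay":0,"az":0}]}'
python3 -m pendant '{"deltas":[{"tx":0,"ty":0,"tz":0,"ax":0,"ay":0,"az":0},{"tx":0,"ty":0,"tz":0,"ax":0,"ay":0,"az":0},{"tx":0,"ty":0,"tz":0,"ax":0,"ay":0,"az":0}]}'
python3 -m pendant '{"deltas":[{"tx":0,"ty":0,"tz":0,"ax":0,"ay":0,"az":0},{"tx":0,"ty":0,"tz":0,"ax":0,"ay":0,"az":0},{"tx":0,"ty":0,"tz":0,"ax":0,"ay":0,"az":0},{"tx":0,"ty":0,"tz":0,"ax":0,"ay":0,"az":0},{"tx":0,"ty":0,"tz":0,"ax":0,"ay":0,"az":0}]}' 8 40
python3 -m pendant '{"deltas":[{"tx":0,"ty":0,"tz":0,"ax":0,"ay":0,"az":0},{"tx":0,"ty":0,"tz":0,"ax":0,"ay":0,"az":0},{"tx":0,"ty":0,"tz":0,"ax":0,"ay":0,"az":0},{"tx":0,"ty":0,"tz":0,"ax":0,"ay":0,"az":0},{"tx":0,"ty":0,"tz":0,"ax":0,"ay":0,"az":0}]}' 8 60
```

```text
t: 10.82
position: [467.9, 263.7, 31.2]
ee_rot: [0.779, 0.627, -0.001, -0.0]
ft_force: [0.3, 1.2, 0.2]
width: 0.703
grasp_force: 0.0
t: 11.07
position: [470.0, 264.4, 34.2]
ee_rot: [0.779, 0.628, 0.002, 0.001]
ft_force: [-0.4, 0.6, -0.8]
width: 0.698
grasp_force: 0.0
t: 11.48
position: [467.8, 264.2, 33.0]
ee_rot: [0.779, 0.627, -0.0, -0.001]
ft_force: [-1.9, 1.5, 5.5]
width: 0.179
grasp_force: 40.2
t: 11.9
position: [467.8, 264.1, 33.1]
ee_rot: [0.779, 0.627, -0.0, -0.001]
ft_force: [-3.3, 0.2, 5.5]
width: 0.176
grasp_force: 60.2
```

```bash
python3 -m pendant '{"deltas":[{"tx":0,"ty":0,"tz":-0.2,"ax":0,"ay":0,"az":0},{"tx":0,"ty":0,"tz":-0.4,"ax":0,"ay":0,"az":0},{"tx":0,"ty":0,"tz":-0.8,"ax":0,"ay":0,"az":0},{"tx":0,"ty":0,"tz":-0.8,"ax":0,"ay":0,"az":0},{"tx":0,"ty":0,"tz":-0.8,"ax":0,"ay":0,"az":0}]}'
python3 -m pendant '{"deltas":[{"tx":0,"ty":0,"tz":-0.8,"ax":0,"ay":0,"az":0},{"tx":0,"ty":0,"tz":-0.8,"ax":0,"ay":0,"az":0},{"tx":0,"ty":0,"tz":-0.3,"ax":0,"ay":0,"az":0},{"tx":0,"ty":0,"tz":0,"ax":0,"ay":0,"az":0},{"tx":0,"ty":0,"tz":0,"ax":0,"ay":0,"az":0}]}'
python3 - <<'E'
from bez import *
s,im,d=look('w6');s0={'position':np.zeros(3),'ee_rot':[0,0,0,1]}
Q=pts('wrist',d,s0)  # tool frame
m=(abs(Q[...,1])<30)&(Q[...,2]<10)&(Q[...,2]>-60)&(abs(Q[...,0])<130)&(d>0)
for a in range(-120,120,10):
    w=Q[m&(abs(Q[...,0]-a)<5)]
    if len(w): print(a,len(w),'y',w[:,1].min().round(1),w[:,1].max().round(1),'z min/med',w[:,2].min().round(1),np.median(w[:,2]).round(1))
cv2.imwrite('pics/w6.png',cv2.resize(im[:,:,::-1],None,fx=1.5,fy=1.5))
E
```

```text
t: 12.32
position: [468.0, 263.6, 122.9]
ee_rot: [0.778, 0.628, -0.001, -0.0]
ft_force: [0.7, 0.5, -2.9]
width: 0.179
grasp_force: 59.0
t: 12.73
position: [468.2, 263.7, 179.1]
ee_rot: [0.779, 0.628, -0.0, -0.0]
ft_force: [-0.3, 1.3, -3.5]
width: 0.173
grasp_force: 59.2
12.7333 [468.2 263.7 179.1] [ 7.785e-01  6.276e-01 -2.000e-04 -0.000e+00]
-40 623 y -11.1 13.3 z min/med -26.7 -20.9
-30 686 y -10.6 13.1 z min/med -26.9 -23.0
-20 710 y -7.1 9.3 z min/med -24.8 -23.1
-10 1310 y -30.0 30.0 z min/med -58.1 -23.8
0 2047 y -30.0 30.0 z min/med -56.6 -36.2
10 7284 y -30.0 30.0 z min/med -60.0 -42.7
20 951 y -7.3 9.4 z min/med -25.4 -23.1
30 355 y -9.2 9.8 z min/med -41.7 -40.0
40 3019 y -18.5 20.3 z min/med -42.2 -38.7
50 4135 y -20.9 23.2 z min/med -42.4 -38.5
60 4442 y -21.5 23.3 z min/med -42.0 -38.5
70 3474 y -18.5 20.1 z min/med -42.1 -38.8
80 1291 y -7.7 9.5 z min/med -42.2 -22.5
90 1246 y -5.7 8.2 z min/med -24.9 -22.3
```

View pics/w6.png

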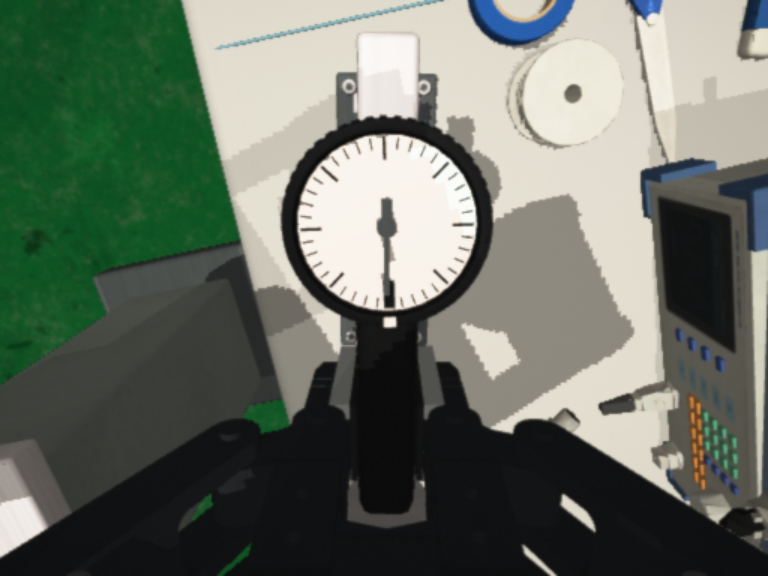

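The gauge is held straight and level. The zero mark sits exactly under the needle at (388,300), and the camera shows a y bias of about +1 mm, which I'll apply to the mouth. Next I'll compute the approach.

```bash
cat > plan.py <<'E'
from h import *
import sys
M=np.array([492.5,-39.1,115.]);h=-1.786;g=np.array([-41,0,-16.9]);c,s_=np.cos(.43633),np.sin(.43633)
X=np.array([np.cos(h)*c,np.sin(h)*c,-s_]);Y=np.array([-np.sin(h),np.cos(h),0]) 
Wt=np.stack([-X,Y,np.cross(-X,Y)],1)
def rep(a=None):
    s=ctrl.read_state();W=Ro.from_quat(s['ee_rot']).as_matrix()
    G=s['position']+W@g;D=np.stack([X,Y,np.cross(X,Y)],1)
    print('t',s['t'],'gauge in det',((G-M)@D).round(2),'rot left(units of 6deg)',(Ro.from_matrix(W.T@Wt).as_rotvec(degrees=True)/6).round(3),'F in det',(s['ft_force']@D).round(1),'grip',s['grasp_force'].round(1) if hasattr(s['grasp_force'],'round') else s['grasp_force'])
    if a is not None:
        T=M+X*a-Wt@g;e=T-s['position'];print('delta world',e.round(1),'delta now-tool/30',(W.T@e/30).round(3),'delta target-tool/30',(Wt.T@e/30).round(3))
if __name__=='__main__': rep(float(sys.argv[1]))
E
python3 plan.py -110; python3 -c "from plan import *;print(Wt)"
```

```text
t 12.7833 gauge in det [-259.82  -88.87  -32.72] rot left(units of 6deg) [-0.024  4.18   0.007] F in det [ 1.5 -0.4 -2.7] grip 59.208471179008484
delta world [  55.7 -161.9  -14.7] delta now-tool/30 [-4.879  2.96   0.49 ] delta target-tool/30 [-4.626  2.965 -1.617]
[[ 0.19353898  0.97693292  0.09024816]
 [ 0.88540287 -0.21354641  0.41286764]
 [ 0.42261617  0.         -0.90630876]]
```

```bash
python3 -m pendant '{"deltas":[{"tx":-0.8,"ty":0.5,"tz":0,"ax":0,"ay":0,"az":0},{"tx":-0.8,"ty":0.5,"tz":0,"ax":0,"ay":0,"az":0},{"tx":-0.8,"ty":0.5,"tz":0,"ax":0,"ay":0,"az":0},{"tx":-0.8,"ty":0.5,"tz":0.1,"ax":0,"ay":0,"az":0},{"tx":-0.8,"ty":0.5,"tz":0.2,"ax":0,"ay":0,"az":0}]}'
python3 -m pendant '{"deltas":[{"tx":-0.8,"ty":0.4,"tz":0.2,"ax":0,"ay":0,"az":0},{"tx":0,"ty":0,"tz":0,"ax":0,"ay":0.5,"az":0},{"tx":0,"ty":0,"tz":0,"ax":0,"ay":0.8,"az":0},{"tx":0,"ty":0,"tz":0,"ax":0,"ay":0.8,"az":0},{"tx":0,"ty":0,"tz":0,"ax":0,"ay":0.8,"az":0}]}'
python3 -m pendant '{"deltas":[{"tx":0,"ty":0,"tz":0,"ax":0,"ay":0.8,"az":0},{"tx":0,"ty":0,"tz":0,"ax":0,"ay":0.48,"az":0},{"tx":0,"ty":0,"tz":0,"ax":0,"ay":0,"az":0},{"tx":0,"ty":0,"tz":0,"ax":0,"ay":0,"az":0},{"tx":0,"ty":0,"tz":0,"ax":0,"ay":0,"az":0}]}'
python3 plan.py -90
```

```text
t: 13.2
position: [515.9, 129.5, 168.8]
ee_rot: [0.778, 0.628, -0.001, -0.001]
ft_force: [0.0, -0.3, -2.5]
width: 0.173
grasp_force: 59.1
t: 13.62
position: [522.1, 104.6, 162.7]
ee_rot: [0.77, 0.62, 0.118, -0.097]
ft_force: [-0.1, -0.1, -2.2]
width: 0.172
grasp_force: 59.1
t: 14.03
position: [522.6, 104.9, 163.5]
ee_rot: [0.76, 0.613, 0.168, -0.137]
ft_force: [0.1, 0.1, -2.8]
width: 0.175
grasp_force: 59.2
t 14.0333 gauge in det [-112.79   -1.3    -1.29] rot left(units of 6deg) [-0.023 -0.001  0.006] F in det [ 1.   0.1 -2.6] grip 59.19576287269592
delta world [ -3.2 -21.   -8.5] delta now-tool/30 [-0.76   0.045 -0.043] delta target-tool/30 [-0.76   0.046 -0.043]
```

```bash
python3 -m pendant '{"deltas":[{"tx":-0.5,"ty":0.04,"tz":-0.04,"ax":0,"ay":0,"az":0},{"tx":-0.5,"ty":0,"tz":0,"ax":0,"ay":0,"az":0},{"tx":0,"ty":0,"tz":0,"ax":0,"ay":0,"az":0},{"tx":0,"ty":0,"tz":0,"ax":0,"ay":0,"az":0},{"tx":0,"ty":0,"tz":0,"ax":0,"ay":0,"az":0}]}'
python3 plan.py -75
python3 - <<'E'
from plan import *
o=[]
for n in ['scene','side']:
    im,d=ctrl.grab_frame(n);np.savez(n+'1.npz',im=im,d=d)
    u,v=proj(n,M).astype(int);print(n,proj(n,M).round(1),'axis -70,+40:',proj(n,M-70*X).round(1),proj(n,M+40*X).round(1))
    o.append(cv2.resize(im[v-32:v+32,u-40:u+40,::-1],None,fx=9,fy=9,interpolation=cv2.INTER_CUBIC)[:, :])
    print(u-40,v-32)
cv2.imwrite('pics/ins.png',cv2.resize(np.hstack(o),(800,320)))
E
```

```text
t: 14.45
position: [518.4, 78.3, 153.0]
ee_rot: [0.76, 0.613, 0.169, -0.136]
ft_force: [0.7, 0.4, -2.0]
width: 0.172
grasp_force: 59.2
t 14.45 gauge in det [-84.04   0.34   0.48] rot left(units of 6deg) [-0.009 -0.013  0.02 ] F in det [ 0.4  0.6 -2. ] grip 59.19085621833801
delta world [-1.9 -7.8 -4.3] delta now-tool/30 [-0.302 -0.009  0.017] delta target-tool/30 [-0.302 -0.008  0.018]
scene [260.2 179.3] axis -70,+40: [236.6 176.1] [273. 181.]
220 147
side [253.5 194.5] axis -70,+40: [257.1 169.6] [251.3 209.4]
213 162
```

View pics/ins.png

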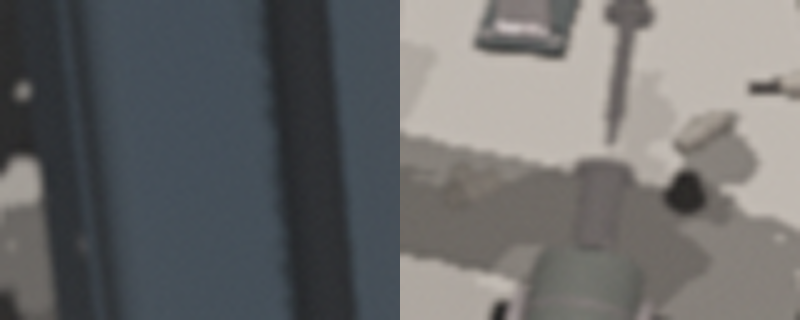

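The side view shows the rod tip at crop (612,143) and the flange centred near (604,168). The rod looks about 1–2 mm right of the tube axis, so I'll measure it at sub-pixel level.

```bash
python3 - <<'E'
from plan import *
z=np.load('side1.npz');im=z['im'].astype(int);P=pts('side',z['d'])
for r in range(162,213,2):
    print(r,'ax%.1f'%(253.5+(257.1-253.5)*(194.5-r)/24.9),im[r,240:270].sum(1)//3, P[r,240:270:3,2].round(0).astype(int))
E
```

```text
162 ax258.2 [126 124 112  98  98  99  98  92 108 155 183 186 183 172 150 125 102  95
  98  97  93  97 135 170 183 185 184 184 183 183] [ 30   6   7   0  -2 159 162 161   0   1]
164 ax257.9 [127 125 114 101  97  98  95 100 142 176 184 186 183 157 111  91  94  96
  98  97  96  95 101 130 166 183 185 184 184 184] [ 21   8   7  -1  -4 156 156 161  -1  -2]
166 ax257.6 [138 127 115 100  96  96  97 119 162 184 185 185 183 170 143 117 102  98
 101  99  93  90 102 140 172 184 184 184 183 183] [ 13   6   6  -1  -1 145 153 148  -3   1]
168 ax257.3 [160 161 142 104  91  90 103 152 183 185 185 184 184 185 184 174 142 108
 101 117 149 170 175 182 185 184 184 183 183 184] [ 10   8   5  -2  -2  -1 148  -2  -2   0]
170 ax257.0 [ 99 102 112 121 118 108 126 166 183 185 184 184 184 185 184 173 141 106
 101 131 167 183 186 185 184 184 183 184 184 183] [  9   5  -3  -1  -2  -1 146  -1 708   1]
172 ax256.8 [ 90  80  74  74  71  90 145 177 185 184 184 184 184 185 182 161 120  98
 107 146 175 185 184 184 184 185 184 184 184 184] [  2   4  -3  -1   0 143 142  -1  -3  -2]
174 ax256.5 [178 175 172 170 170 172 1
[... 2791 characters left out ...]
51.8 [107 106 105 107 106 106 106 101  98  99 101 103 103 100 100  97 100 105
 105 105 106 105 106 106 107 106 106 107 108 112] [ -4  -1   1 108 109 105  -4  -1  -2  -3]
208 ax251.5 [105 106 105 105 105 107 105 101  97 100 104 103 103 103  98  97 100 106
 106 105 107 106 106 106 105 107 105 106 111 120] [ -1   0  -1 107 106 100   0  -2   2  -1]
210 ax251.3 [109 109 105 106 105 104 104 102  98  97 100 101 100 104 105 101 102 105
 106 106 105 106 106 106 106 106 106 105 106 105] [ -1  -1  -1 105 104  -2  -1   1  -2   0]
212 ax251.0 [118 106  99 101 104 105 109 108 107 104 103 104 103 106 107 104 104 107
 104 106 106 106 105 106 106 106 104 107 106 105] [ -2 108 114 115 114  -2   1  -2  -3  -3]
```

```bash
python3 - <<'E'
from plan import *
D=np.stack([X,Y,np.cross(X,Y)],1)
z=np.load('side1.npz');P=(pts('side',z['d'])-M)@D
for a,b in [(-70,-50),(-50,-30),(-30,-15),(8,25),(25,45)]:
    m=(P[...,0]>a)&(P[...,0]<b)&(abs(P[...,1])<14)&(abs(P[...,2])<16);q=P[m]
    print(a,b,len(q),'y %.1f'%q[:,1].mean(),'z top %.1f med %.1f'%(np.percentile(q[:,2],90),np.median(q[:,2])))
E
```

```text
-70 -50 27 y 0.3 z top 5.1 med 3.3
-50 -30 28 y 0.1 z top 5.2 med 3.0
-30 -15 15 y 0.1 z top 5.0 med 2.5
8 25 54 y 0.1 z top 9.8 med 7.5
25 45 64 y -0.6 z top 9.9 med 7.6
```

The offset is small: the rod sits about 0.5 mm right of the tube axis and 0.6 mm above it. I'll trim that out and insert slowly.

```bash
python3 -m pendant '{"deltas":[{"tx":-0.2,"ty":-0.02,"tz":0.02,"ax":0,"ay":0,"az":0},{"tx":-0.25,"ty":0,"tz":0,"ax":0,"ay":0,"az":0},{"tx":-0.25,"ty":0,"tz":0,"ax":0,"ay":0,"az":0},{"tx":0,"ty":0,"tz":0,"ax":0,"ay":0,"az":0},{"tx":0,"ty":0,"tz":0,"ax":0,"ay":0,"az":0}]}'
python3 plan.py -30
python3 -m pendant '{"deltas":[{"tx":-0.2,"ty":0,"tz":0,"ax":0,"ay":0,"az":0},{"tx":-0.2,"ty":0,"tz":0,"ax":0,"ay":0,"az":0},{"tx":-0.1,"ty":0,"tz":0,"ax":0,"ay":0,"az":0},{"tx":0,"ty":0,"tz":0,"ax":0,"ay":0,"az":0},{"tx":0,"ty":0,"tz":0,"ax":0,"ay":0,"az":0}]}'
python3 plan.py -30
```

```text
t: 14.97
position: [513.7, 58.6, 143.1]
ee_rot: [0.76, 0.612, 0.169, -0.136]
ft_force: [0.1, -0.2, -2.0]
width: 0.174
grasp_force: 59.2
t 14.9667 gauge in det [-6.14e+01 -1.30e-01  2.00e-02] rot left(units of 6deg) [-0.006 -0.015 -0.005] F in det [ 1.1  0.1 -1.7] grip 59.17693018913269
delta world [ -6.  -27.8 -13.4] delta now-tool/30 [-1.048e+00  4.000e-03  1.000e-03] delta target-tool/30 [-1.048  0.004  0.003]
t: 15.38
position: [510.9, 45.7, 136.9]
ee_rot: [0.76, 0.612, 0.169, -0.136]
ft_force: [-0.4, 0.6, -3.3]
width: 0.175
grasp_force: 59.2
t 15.3833 gauge in det [-46.84  -0.14   0.  ] rot left(units of 6deg) [-0.006 -0.015  0.004] F in det [ 0.9 -0.5 -3.2] grip 59.17546570301056
delta world [ -3.1 -14.9  -7.2] delta now-tool/30 [-0.562  0.005  0.001] delta target-tool/30 [-0.562  0.006  0.002]
```

```bash
python3 -m pendant '{"deltas":[{"tx":-0.2,"ty":0,"tz":0,"ax":0,"ay":0,"az":0},{"tx":-0.2,"ty":0,"tz":0,"ax":0,"ay":0,"az":0},{"tx":-0.2,"ty":0,"tz":0,"ax":0,"ay":0,"az":0},{"tx":-0.1,"ty":0,"tz":0,"ax":0,"ay":0,"az":0},{"tx":0,"ty":0,"tz":0,"ax":0,"ay":0,"az":0}]}' >/dev/null
python3 plan.py -10
python3 -m pendant '{"deltas":[{"tx":-0.1,"ty":0,"tz":0,"ax":0,"ay":0,"az":0},{"tx":-0.1,"ty":0,"tz":0,"ax":0,"ay":0,"az":0},{"tx":-0.1,"ty":0,"tz":0,"ax":0,"ay":0,"az":0},{"tx":-0.1,"ty":0,"tz":0,"ax":0,"ay":0,"az":0},{"tx":0,"ty":0,"tz":0,"ax":0,"ay":0,"az":0}]}' >/dev/null
python3 plan.py -5
python3 -m pendant '{"deltas":[{"tx":-0.08,"ty":0,"tz":0,"ax":0,"ay":0,"az":0},{"tx":-0.08,"ty":0,"tz":0,"ax":0,"ay":0,"az":0},{"tx":-0.08,"ty":0,"tz":0,"ax":0,"ay":0,"az":0},{"tx":0,"ty":0,"tz":0,"ax":0,"ay":0,"az":0},{"tx":0,"ty":0,"tz":0,"ax":0,"ay":0,"az":0}]}' >/dev/null
python3 plan.py 0
```

```text
t 15.8 gauge in det [-25.18  -0.04  -0.05] rot left(units of 6deg) [-0.005 -0.012 -0.001] F in det [ 1.2  0.2 -2. ] grip 59.17482912540436
delta world [ -2.9 -13.5  -6.4] delta now-tool/30 [-0.507  0.001 -0.001] delta target-tool/30 [-0.507  0.001 -0.   ]
t 16.2167 gauge in det [-13.57  -0.    -0.06] rot left(units of 6deg) [-0.004 -0.011  0.006] F in det [ 1.  -0.6 -1.8] grip 59.17564272880554
delta world [-1.6 -7.6 -3.6] delta now-tool/30 [-0.286  0.001 -0.001] delta target-tool/30 [-0.286  0.001 -0.   ]
t 16.6333 gauge in det [-6.74 -0.12 -0.07] rot left(units of 6deg) [-0.006 -0.012  0.01 ] F in det [ 0.5 -0.3 -1.2] grip 59.171433448791504
delta world [-1.1 -6.  -2.8] delta now-tool/30 [-0.226  0.005 -0.001] delta target-tool/30 [-0.226  0.006 -0.001]
```

```bash
python3 -m pendant '{"deltas":[{"tx":-0.06,"ty":0,"tz":0,"ax":0,"ay":0,"az":0},{"tx":-0.06,"ty":0,"tz":0,"ax":0,"ay":0,"az":0},{"tx":0,"ty":0,"tz":0,"ax":0,"ay":0,"az":0},{"tx":0,"ty":0,"tz":0,"ax":0,"ay":0,"az":0}]}' >/dev/null
python3 plan.py 0
python3 -m pendant '{"deltas":[{"tx":-0.04,"ty":0,"tz":0,"ax":0,"ay":0,"az":0},{"tx":0,"ty":0,"tz":0,"ax":0,"ay":0,"az":0},{"tx":0,"ty":0,"tz":0,"ax":0,"ay":0,"az":0}]}' >/dev/null
python3 plan.py 0
python3 -m pendant '{"deltas":[{"tx":-0.03,"ty":0,"tz":0,"ax":0,"ay":0,"az":0},{"tx":0,"ty":0,"tz":0,"ax":0,"ay":0,"az":0},{"tx":0,"ty":0,"tz":0,"ax":0,"ay":0,"az":0}]}' >/dev/null
python3 plan.py 0
```

```text
t 16.9667 gauge in det [-3.16 -0.14 -0.1 ] rot left(units of 6deg) [-0.006 -0.012  0.009] F in det [ 0.4  0.1 -2.3] grip 59.17114198207855
delta world [-0.4 -2.9 -1.3] delta now-tool/30 [-0.106  0.006 -0.002] delta target-tool/30 [-0.106  0.006 -0.001]
t 17.2167 gauge in det [-2.06 -0.11 -0.08] rot left(units of 6deg) [-0.006 -0.013  0.01 ] F in det [ 0.8  0.3 -1.8] grip 59.171467423439026
delta world [-0.2 -1.9 -0.9] delta now-tool/30 [-0.069  0.006 -0.001] delta target-tool/30 [-0.069  0.006 -0.001]
t 17.4667 gauge in det [-1.17 -0.11 -0.08] rot left(units of 6deg) [-0.006 -0.013  0.01 ] F in det [-0.4 -0.3 -2.7] grip 59.171374440193176
delta world [-0.1 -1.1 -0.5] delta now-tool/30 [-0.04   0.005 -0.001] delta target-tool/30 [-0.04   0.005 -0.001]
```

```bash
python3 -m pendant '{"deltas":[{"tx":-0.02,"ty":0,"tz":0,"ax":0,"ay":0,"az":0},{"tx":0,"ty":0,"tz":0,"ax":0,"ay":0,"az":0},{"tx":0,"ty":0,"tz":0,"ax":0,"ay":0,"az":0}]}' >/dev/null
python3 plan.py 0|head -1
python3 -m pendant '{"deltas":[{"tx":-0.02,"ty":0,"tz":0,"ax":0,"ay":0,"az":0},{"tx":0,"ty":0,"tz":0,"ax":0,"ay":0,"az":0},{"tx":0,"ty":0,"tz":0,"ax":0,"ay":0,"az":0}]}' >/dev/null
python3 plan.py 0|head -1
python3 -m pendant '{"deltas":[{"tx":-0.02,"ty":0,"tz":0,"ax":0,"ay":0,"az":0},{"tx":0,"ty":0,"tz":0,"ax":0,"ay":0,"az":0},{"tx":0,"ty":0,"tz":0,"ax":0,"ay":0,"az":0}]}' >/dev/null
python3 plan.py 0|head -1
```

```text
t 17.7167 gauge in det [-0.73 -0.12 -0.1 ] rot left(units of 6deg) [-0.006 -0.016  0.01 ] F in det [-1.2 -0.1 -2.5] grip 59.17580187320709
t 17.9667 gauge in det [-0.65 -0.13 -0.1 ] rot left(units of 6deg) [-0.006 -0.026  0.008] F in det [-4.9 -0.5 -2.4] grip 59.204607009887695
t 18.2167 gauge in det [-0.62 -0.14 -0.15] rot left(units of 6deg) [-0.007 -0.038  0.005] F in det [-6.9  0.1 -2. ] grip 59.215149879455566
```

The gauge has stopped advancing and the force has risen to about 8 N, so the collar is on the mouth. I'll press slightly more, hold, then draw straight out.

```bash
python3 -m pendant '{"deltas":[{"tx":-0.02,"ty":0,"tz":0,"ax":0,"ay":0,"az":0},{"tx":0,"ty":0,"tz":0,"ax":0,"ay":0,"az":0},{"tx":0,"ty":0,"tz":0,"ax":0,"ay":0,"az":0},{"tx":0,"ty":0,"tz":0,"ax":0,"ay":0,"az":0},{"tx":0,"ty":0,"tz":0,"ax":0,"ay":0,"az":0}]}' >/dev/null
python3 plan.py 0|head -1
python3 - <<'E'
from bez import *
s,im,d=look('w7');cv2.imwrite('pics/w7.png',im[:,:,::-1])
E
```

```text
t 18.6333 gauge in det [-0.59 -0.15 -0.17] rot left(units of 6deg) [-0.007 -0.048  0.003] F in det [-8.2  1.3 -2.1] grip 59.21152889728546
18.6333 [501.9   4.8 117.3] [ 0.7599  0.6121  0.1703 -0.1375]
```

```bash
python3 -m pendant '{"deltas":[{"tx":0.1,"ty":0,"tz":0,"ax":0,"ay":0,"az":0},{"tx":0.2,"ty":0,"tz":0,"ax":0,"ay":0,"az":0},{"tx":0.3,"ty":0,"tz":0,"ax":0,"ay":0,"az":0},{"tx":0.3,"ty":0,"tz":0,"ax":0,"ay":0,"az":0},{"tx":0.3,"ty":0,"tz":0,"ax":0,"ay":0,"az":0}]}' >/dev/null
python3 plan.py -70|head -1
python3 -m pendant '{"deltas":[{"tx":0.3,"ty":0,"tz":0,"ax":0,"ay":0,"az":0},{"tx":0.3,"ty":0,"tz":0,"ax":0,"ay":0,"az":0},{"tx":0.4,"ty":0,"tz":0,"ax":0,"ay":0,"az":0},{"tx":0.5,"ty":0,"tz":0,"ax":0,"ay":0,"az":0},{"tx":0.5,"ty":0,"tz":0,"ax":0,"ay":0,"az":0}]}' >/dev/null
python3 plan.py -70|head -1
python3 -m pendant '{"deltas":[{"tx":0.6,"ty":0,"tz":0,"ax":0,"ay":0,"az":0},{"tx":0.6,"ty":0,"tz":0,"ax":0,"ay":0,"az":0},{"tx":0.6,"ty":0,"tz":0,"ax":0,"ay":0,"az":0},{"tx":0.2,"ty":0,"tz":0,"ax":0,"ay":0,"az":0},{"tx":0,"ty":0,"tz":0,"ax":0,"ay":0,"az":0}]}' >/dev/null
python3 plan.py -70|head -1
python3 -m pendant '{"deltas":[{"tx":0.2,"ty":0,"tz":0,"ax":0,"ay":-0.4,"az":0},{"tx":0.2,"ty":0,"tz":0,"ax":0,"ay":-0.8,"az":0},{"tx":0.2,"ty":0,"tz":0,"ax":0,"ay":-0.8,"az":0},{"tx":0.2,"ty":0,"tz":0,"ax":0,"ay":-0.8,"az":0},{"tx":0,"ty":0,"tz":0,"ax":0,"ay":-0.8,"az":0}]}' >/dev/null
python3 -m pendant '{"deltas":[{"tx":0,"ty":0,"tz":0,"ax":0,"ay":-0.58,"az":0},{"tx":0,"ty":0,"tz":0,"ax":0,"ay":0,"az":0},{"tx":0,"ty":0,"tz":0,"ax":0,"ay":0,"az":0},{"tx":0,"ty":0,"tz":0,"ax":0,"ay":0,"az":0},{"tx":0,"ty":0,"tz":0,"ax":0,"ay":0,"az":0}]}'
python3 - <<'E'
from bez import *
s,im,d=look('w8');W=Ro.from_quat(s['ee_rot']).as_matrix();print('tool z',W[:,2].round(3),s['joint_velocities'].round(3))
s0={'position':np.zeros(3),'ee_rot':[0,0,0,1]};Q=pts('wrist',d,s0)
for a in (-25,-18,20,88,95):
    m=(abs(Q[...,0]-a)<4)&(abs(Q[...,1])<6)&(Q[...,2]<0)&(Q[...,2]>-35);print(a,np.median(Q[m][:,2]) if m.any() else None)
a=im[60:230,180:340,::-1];cv2.imwrite('pics/w8.png',cv2.resize(a,None,fx=3.5,fy=3.5,interpolation=cv2.INTER_CUBIC))
E
```

```text
t 19.1 gauge in det [-3.549e+01 -1.500e-01  3.000e-02] rot left(units of 6deg) [-0.005 -0.009  0.012] F in det [ 1.   0.4 -2.4] grip 59.189393520355225
t 19.5167 gauge in det [-9.591e+01 -4.400e-01  3.000e-02] rot left(units of 6deg) [-0.008 -0.013  0.01 ] F in det [-0.1  0.1 -1.1] grip 59.18924331665039
t 19.9333 gauge in det [-156.48   -0.49    0.22] rot left(units of 6deg) [-0.004 -0.014  0.043] F in det [ 1.8  0.3 -1.6] grip 59.16985809803009
t: 20.77
position: [535.9, 162.2, 190.2]
ee_rot: [0.779, 0.627, -0.0, -0.001]
ft_force: [-0.1, -0.5, -2.4]
width: 0.173
grasp_force: 59.1
20.7667 [535.9 162.2 190.2] [ 7.791e-01  6.269e-01 -3.000e-04 -7.000e-04]
tool z [-0.001  0.001 -1.   ] [-0.001 -0.004 -0.006 -0.003  0.     0.006]
-25 -23.239344952125194
-18 -23.18415548927659
20 -23.26139006854946
88 -22.257568562880564
95 -22.18775418681426
```

View pics/w8.png

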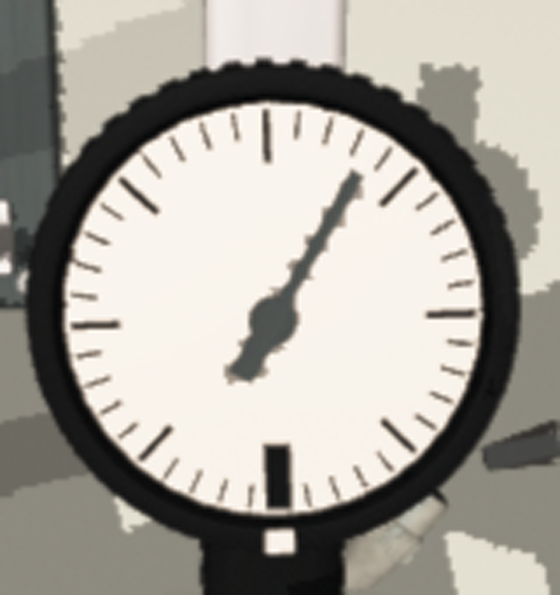

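The dial shows the zero bar still straight down at (278,475). The needle holds its reading, pointing up and to the right at (355,175). The gauge is level, at rest, about 207 mm up and clear of everything.

```bash
python3 -c "
from workcell import ctrl
print(ctrl.sign_off())"
```

```text
the job is handed in; nothing more can be done
None
```

The job is handed in: I turned the bezel to zero, seated the collar gently on the mouth (about 8 N), and drew the gauge straight out with its reading kept. It is held level and still, dial up, about 21 cm above the desk. No verdict came back from the hand-in.

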